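Call the cat to dinner

ROBOT

A 6-joint arm with a two-finger parallel gripper is mounted at the origin on the work surface. World frame = base frame: x ahead of the robot, y to its left, z up, the work surface at z = 0. Lengths are in mm, angles in rad, forces in N, time in s.
With the tool pointing down it reaches from about 275 to 1000 mm from the base axis. Payload 8.4 kg.
Tool frame: the origin (TCP) lies between the finger pads; the fingertips stand 17 mm ahead of it and the grasp point (between the pads) lies 2 mm behind it; z points along the fingers, y is the line along which they close (so a half turn about z gives the same grasp; the last joint's range is limited). The gripper opens to 85 mm and grips with 20 to 120 N. Pads are 22 mm wide; open, the fingers measure 114 mm over their backs; the gripper's body (76 mm by 85 mm) begins 54 mm behind the grasp point. The pads swing forward as they close: fully open they stand 13 mm farther back than shut.
Start: joints at [-1.2, 0.353, 1.633, -0, 1.155, -0.002], TCP at [227.639, -582.073, 248.281] pointing down, gripper open.
Joint ranges: [-2.63, 2.63], [-0.92, 2.1], [0.06, 2.66], [-1.3, 4.44], [0, 2.69], [-3.02, 3.02]. Speed limits (rad/s): [2.22, 2.22, 2.79, 3.14, 3.14, 3.14].

INTERFACE

Orientations are given as [roll, pitch, yaw] about the fixed x, y, z axes, in that order (R = Rz(yaw) Ry(pitch) Rx(roll)).
In Python, from rig import sense, grab_frame, sign_off gives the robot as it stands. The module is installed in compiled form; this text tells all that it offers.
- The arm moves only by the tool send_rows, never from a script. Its argument "moves" is a list that holds one entry, the list of rows, each a list of 7 numbers: the shift along the world's x, y, z in m, then the turn, a rotation vector about the world's x, y, z in rad, then the opening, from -1 (shut) to 1 (fully open). In form: [[[dx, dy, dz, rx, ry, rz, jaw], ...]]. A call has 1 to 10 rows; each row shifts and turns the commanded pose from where the row before left it; what a row does not reach is not made up. A row lasts 1/10 s, in which the tool goes at most 50 mm and 8.59 degrees, less where a joint would pass 70% of its speed; a pose out of reach is approached as far as the arm can. A call with a gripper value outside its range is refused whole. The fingers move at their own pace and stop on an object; "grip_force" is the grip in N (left out, the last holds). Time passes only in rows, so rows that do not move let the fingers close. It gives the time, the measured TCP pose, the force, the opening and the grip force at its end, in the units of the state.
- sense(): the state, without advancing time (a new reading comes with each control period).
- grab_frame(name): name is "scene" or "top" or "wrist"; returns a dict with "img" (384x512x3 uint8, red, green, blue), "mtx" (3x3 intrinsics, pixels), "rvec" (rotation vector, rad) and "tvec" (3), from world to camera coordinates, as OpenCV has them; the wrist camera has in their place "T_tool_cam" (4x4, takes a point from camera to tool coordinates, whose origin is the TCP and whose axes are the flange's). Camera axes: x right, y down, z forward; pixel columns grow to the right and rows downward; lengths in mm; the calibration is good to about 2 mm. The wrist camera is an equidistant fisheye: a pixel r from the principal point sees the ray r / f radians off the axis. A picture is of the moment at which its call begins: read the wrist's pose just before it. There is no depth.
- sign_off(): hands the job in; it is judged then, once.
The state is a dict: "clock": time; "qpos": joint angles; "qvel": joint speeds; "joint_efforts": joint torques, N m; "eef_pos": TCP position; "tcp_rot": TCP orientation; "contact_force": force on the tool from outside, world axes, zero at the start; "wrist_torque": the same for the moment, N m; "opening": opening from 0.0 (shut) to 1.0 (fully open); "grasp_force": force on a finger pad.
Only numpy, scipy, OpenCV 4.12 (cv2) and the standard library are available. Lean on these libraries where they do the work, as an engineer would, in place of code of your own. Each camera call takes 0.05 s, during which the arm holds its last target. There are 200 camera calls.

TASK

Call the cat to dinner: with the fingertips, gently press the green talk button on the mat all the way down and let it spring back. Then slide the cat feeder's lid fully open by pushing its orange tab, and draw back clear of everything. Do not press the other talk buttons, do not lift, tip or shift any of the buttons, and leave everything else on the table where it is.

Things in the scene. Friction and masses are not known exactly. Their poses are not given: they have to be found in the camera images.
- mat: Fixed thin grey mat, 220 x 220 x 4 mm, lying on the table; the four talk buttons stand on it in a 2 x 2 square, centres 95 mm apart, which colour is where varies. Origin: centre of its underside, z up.
- green_talk: Talk button with a green cap: a loose round white puck, 66 mm in diameter and 26 mm high, about 0.18 kg, standing on the mat; from it the green cap (50 mm in diameter) stands up 10 mm. Origin: centre of the puck's underside, z up.
- green_cap (a joint): How far the green cap is pressed down, in m: 0 released, 0.007 fully down. It springs back; it starts to move at about 1.2 N, needs 4 N to be fully down, and a push over 30 N would break it.
- green_top (a point): Centre of the green cap's flat top (moves with the cap); 36 mm above the puck's underside when released, z up.
- red_talk: Talk button with a red cap: a loose round white puck, 66 mm in diameter and 26 mm high, about 0.18 kg, standing on the mat; from it the red cap (50 mm in diameter) stands up 10 mm. Origin: centre of the puck's underside, z up.
- red_cap (a joint): How far the red cap is pressed down, in m: 0 released, 0.007 fully down. It springs back; it starts to move at about 1.2 N, needs 4 N to be fully down, and a push over 30 N would break it.
- red_top (a point): Centre of the red cap's flat top (moves with the cap); 36 mm above the puck's underside when released, z up.
- blue_talk: Talk button with a blue cap: a loose round white puck, 66 mm in diameter and 26 mm high, about 0.18 kg, standing on the mat; from it the blue cap (50 mm in diameter) stands up 10 mm. Origin: centre of the puck's underside, z up.
- blue_cap (a joint): How far the blue cap is pressed down, in m: 0 released, 0.007 fully down. It springs back; it starts to move at about 1.2 N, needs 4 N to be fully down, and a push over 30 N would break it.
- blue_top (a point): Centre of the blue cap's flat top (moves with the cap); 36 mm above the puck's underside when released, z up.
- yellow_talk: Talk button with a yellow cap: a loose round white puck, 66 mm in diameter and 26 mm high, about 0.18 kg, standing on the mat; from it the yellow cap (50 mm in diameter) stands up 10 mm. Origin: centre of the puck's underside, z up.
- yellow_cap (a joint): How far the yellow cap is pressed down, in m: 0 released, 0.007 fully down. It springs back; it starts to move at about 1.2 N, needs 4 N to be fully down, and a push over 30 N would break it.
- yellow_top (a point): Centre of the yellow cap's flat top (moves with the cap); 36 mm above the puck's underside when released, z up.
- feeder: White cat feeder, a fixed box 210 (x) x 140 (y) x 60 (z) mm with an open bowl in its -x half, covered by a dark grey sliding lid, and a closed white deck in its +x half. Origin: centre of its underside; its +x, turned by its yaw, is the way the lid opens, roughly away from the robot.
- lid (a joint): How far the lid is open, in m: it starts between 0 and 0.012 (closed or just ajar), 0.085 is fully open, at its stop. It slides along the feeder's +x with about 1.5 N of friction and stays where it is left.
- lid_tab (a point): Middle of the top edge of the orange upright tab on the lid, 92 mm above the table. The tab is 8 mm thick along the feeder's x, 60 mm wide along its y, and stands 26 mm above the flat top of the lid (which is 66 mm above the table and 100 x 128 mm, the tab across its middle). The point's axes are the feeder's: pushing the tab towards its +x opens the lid.
- remote: Loose grey remote control, 190 (x) x 46 x 18 mm, lying between mat and feeder. Origin: centre of its underside. Leave alone.
- mug: Loose blue mug, 82 mm in diameter, 95 mm high, handle to its +y. Origin: centre of its underside. Leave alone.
- treat_jar: Loose jar with a white label and a red cap, 68 mm in diameter, 100 mm high. Origin: centre of its underside. Leave alone.
- food_tin: Loose white-topped tin with a green band, 74 mm in diameter, 45 mm high. Origin: centre of its underside. Leave alone.
- pen_tray: Loose open red tray, 160 (x) x 90 x 30 mm, with two pencils and an eraser in it. Origin: centre of its underside. Leave alone.
- pen: Loose blue and white pen, 130 mm long, 10 mm thick, lying on a notepad 12 mm thick (210 x 150 mm). Origin: middle of its underside, x along it. Leave alone.
Not all that is in view belongs to the job. What is shaped like the green_talk but purple is not meant. What is shaped like the blue_talk but purple is not meant.

How it is judged (in metres and radians):
On the way, in this order (a step that is already met when the one before it is completed fails the run):
1. the green cap is pressed down (at least 5.5 of its 7 mm), the lid still shut (value of joint green_cap above 0.0055 m and value of joint lid below 0.03 m), for 0.05 s.
2. the green cap has sprung back, the lid still shut (value of joint green_cap below 0.0015 m and value of joint lid below 0.03 m), for 0.1 s.
3. the feeder's lid is open (at least 75 of 85 mm) (value of joint lid above 0.075 m), for 0.1 s.
At the end, for the whole second after the job is handed in: The lid is open by at least 75 of its 85 mm, all four caps are up (pressed less than 1.5 mm), the talk buttons stand upright within 20 mm of where they were, and every other thing is within 20 mm of where it was (value of joint lid above 0.075 m and value of joint each of green_cap, red_cap, blue_cap, yellow_cap below 0.0015 m and distance of each of green_talk, red_talk, blue_talk, yellow_talk, remote, mug, treat_jar, food_tin, pen_tray, pen from where it was at the start of the episode below 0.02 m and angle between each of green_talk, red_talk, blue_talk, yellow_talk's own z axis and vertical below 0.1 rad); the robot touches nothing.
It fails at once if another talk button than the green one is pressed (value of joint any of red_cap, blue_cap, yellow_cap above 0.003 m).
It fails at once if a talk button is lifted off the mat by more than 15 mm or tipped by more than 0.35 rad (height (world z) of any of green_talk, red_talk, blue_talk, yellow_talk above 0.019 m or angle between any of green_talk, red_talk, blue_talk, yellow_talk's own z axis and vertical above 0.35 rad).
It fails at once if a talk button is pushed more than 20 mm from its place (distance of any of green_talk, red_talk, blue_talk, yellow_talk from where it was at the start of the episode above 0.02 m).
It fails at once if the green talk button is pushed with more than 30 N (contact force between green_talk and the fingers above 30 N).
It fails at once if a bystander (remote, mug, jar, tin, tray, pen) is moved by more than 20 mm (distance of any of remote, mug, treat_jar, food_tin, pen_tray, pen from where it was at the start of the episode above 0.02 m).
It also fails if it takes over 40 s, if anything falls off the work surface, if the arm or the gripper's body presses on something with over 40 N, if the wrist force passes 120 N, or if a joint passes its speed limit or range.

## Working session

There is one attempt and no reset: what is moved stays moved. The work goes in short steps, Python scripts to look and compute and a tool call to move; the robot and the scene stay as the last step left them, time stands still between calls to the robot, and variables do not carry over. Pictures are saved under pics/ and viewed, at most 10 in all, crops included, and the job is handed in when it is done.

Besides the shell and the picture viewer there is one more tool, called after "Emit:" as a command line: name --argument value ..., lists and objects as JSON in quotes. send_rows: Moves the arm, as the interface text tells. Its arguments: {"type":"object","properties":{"moves":{"type":"array"},"grip_force":{"type":"number"}},"required":["moves"]}

```bash
mkdir -p pics; cat > h.py <<'E'
import numpy as np, cv2
from rig import sense, grab_frame, sign_off
def ray(f,u,v,z):
    R,_=cv2.Rodrigues(np.array(f["rvec"],float)); t=np.array(f["tvec"],float).ravel()
    p=cv2.undistortPoints(np.array([[[u,v]]],float),np.array(f["mtx"],float),None).ravel()
    d=R.T@np.array([p[0],p[1],1]); c=-R.T@t
    return c+d*(z-c[2])/d[2]
def save(f,n): cv2.imwrite(f"pics/{n}.png",f["img"][:,:,::-1])
E
python3 - <<'E'
from h import *
import pickle
s=sense(); print(s)
fs={n:grab_frame(n) for n in("scene","top")}
pickle.dump(fs,open("f0.pkl","wb"))
a=cv2.vconcat([fs["top"]["img"]])
cv2.imwrite("pics/top0.png",cv2.resize(a[:,:,::-1],(800,600),interpolation=cv2.INTER_CUBIC))
cv2.imwrite("pics/scene0.png",cv2.resize(fs["scene"]["img"][:,:,::-1],(800,600),interpolation=cv2.INTER_CUBIC))
E
```

```text
{'clock': 0.0, 'qpos': array([-1.20038264e+00,  3.53633104e-01,  1.63414633e+00,  3.92900032e-06,
        1.15519253e+00, -2.38203690e-03]), 'qvel': array([ 0.00058592,  0.00120996, -0.00011046,  0.00187373,  0.00131067,
       -0.00101525]), 'joint_efforts': array([-4.27034916e-03, -6.05272937e+01, -3.42065978e+01, -2.47791841e-04,
        9.49615322e-03, -2.98455336e-05]), 'eef_pos': array([ 227.48413651, -581.64040089,  247.56584016]), 'tcp_rot': array([-3.14021336e+00, -6.87789392e-06,  3.72794132e-01]), 'contact_force': array([-0.19431259,  0.66122788,  0.15886191]), 'wrist_torque': array([0.00762054, 0.02086696, 0.02773008]), 'grasp_force': 0.0, 'opening': 0.9981654443817971}
```

View pics/top0.png

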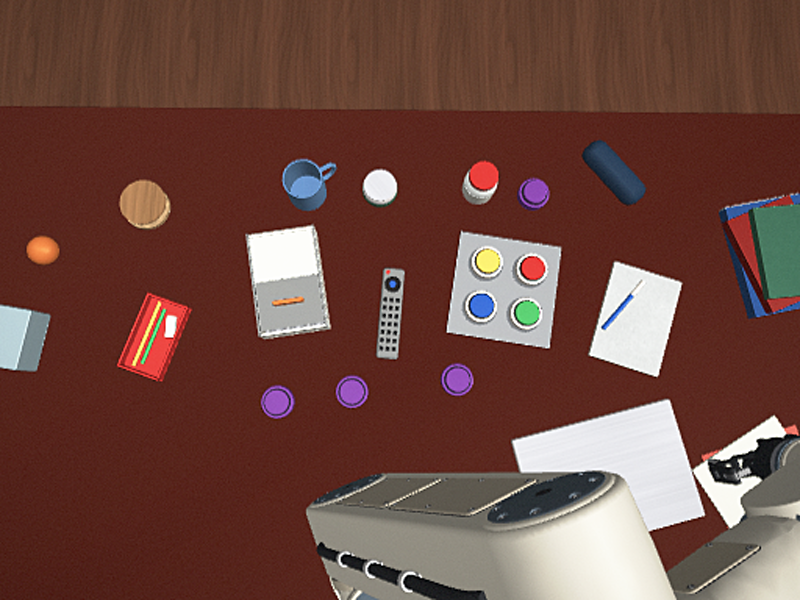

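View pics/scene0.png

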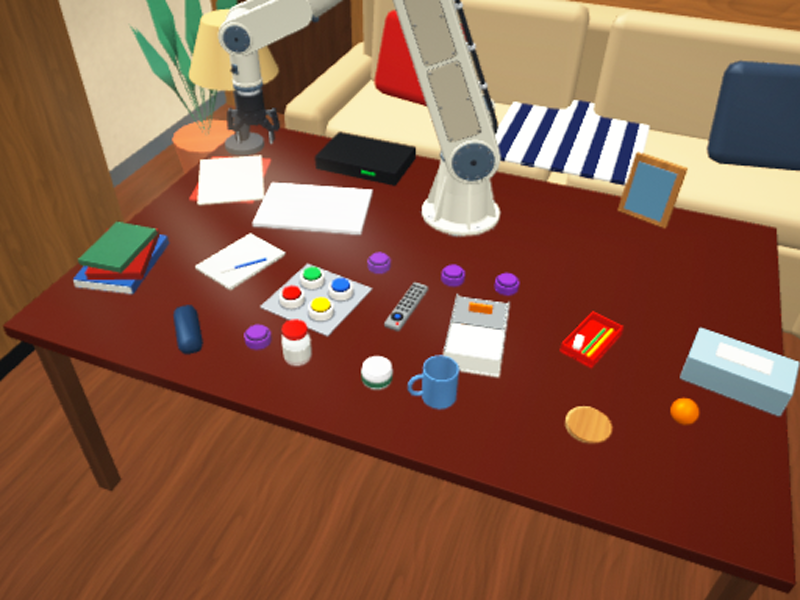

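The top view (800x600) shows the green cap at (528,314) on the mat, with yellow (487,262), red (532,269) and blue (481,307) beside it. The feeder is at (288,282) and its orange tab at (288,301). There are purple pucks off the mat at (277,402), (351,392), (457,380) and (534,193).
The target is the green cap on the mat: it is the only green-capped puck, and the purple ones are decoys. Next I'll measure it and confirm with a crop.

```bash
python3 - <<'E'
from h import *
import pickle
fs=pickle.load(open("f0.pkl","rb"))
def blobs(f,lo,hi,x0,x1,y0,y1,amin=25):
    h=cv2.cvtColor(f["img"],cv2.COLOR_RGB2HSV); m=cv2.inRange(h,lo,hi)
    k=np.zeros_like(m);k[y0:y1,x0:x1]=m[y0:y1,x0:x1]
    n,l,st,c=cv2.connectedComponentsWithStats(k)
    return [(c[i],st[i],l==i) for i in range(1,n) if st[i][4]>=amin]
cols={"green":((45,100,60),(80,255,255)),"blue":((105,120,80),(120,255,255)),"yellow":((22,100,100),(33,255,255)),"orange":((7,170,140),(17,255,255))}
R={"top":{"b":(285,360,145,225),"o":(165,205,180,205)},"scene":{"b":(165,240,165,210),"o":(290,325,185,208)}}
for n in("top","scene"):
    f=fs[n]
    R_,_=cv2.Rodrigues(np.array(f["rvec"],float)); print(n,"cam",(-R_.T@np.array(f["tvec"]).ravel()).round(0))
    for c,(lo,hi) in cols.items():
        for b in blobs(f,lo,hi,*R[n]["o" if c=="orange" else "b"]):
            print(n,c,b[0].round(1),b[1], ray(f,*b[0],{"orange":79}.get(c,40)).round(1))
            if c=="orange":
                ys,xs=np.nonzero(b[2]); r=cv2.minAreaRect(np.c_[xs,ys].astype(np.float32)); print([ray(f,*p,92).round(1) for p in cv2.boxPoints(r)])
f=fs["top"]
# feeder corners: white deck quad
h=cv2.cvtColor(f["img"],cv2.COLOR_RGB2HSV); 
m=cv2.inRange(h,(0,0,200),(180,40,255)); k=np.zeros_like(m);k[138:220,150:216]=m[138:220,150:216]
n,l,st,c=cv2.connectedComponentsWithStats(k); i=1+np.argmax(st[1:,4]); ys,xs=np.nonzero(l==i)
print("deck",[ray(f,*p,60).round(1) for p in cv2.boxPoints(cv2.minAreaRect(np.c_[xs,ys].astype(np.float32)))])
cv2.imwrite("pics/crop0.png",cv2.resize(f["img"][135:225,150:365][:,:,::-1],None,fx=3.7,fy=3.7,interpolation=cv2.INTER_CUBIC))
E
```

```text
top cam [ 334.   15. 1350.]
top green [337.  199.8] [330 193  15  15 184] [ 489.9 -278.1   40. ]
top blue [307.9 195.1] [301 188  15  15 184] [ 505.1 -184.9   40. ]
top yellow [311.9 166.5] [305 159  15  16 179] [ 598.6 -199.8   40. ]
top orange [184.4 192.2] [175 190  19   5  44] [508.1 204.8  79. ]
[array([504.9, 232.1,  92. ]), array([514.3, 177.3,  92. ]), array([507.3, 176. ,  92. ]), array([497.9, 230.8,  92. ])]
scene cam [1810.  465. 1244.]
scene green [199.2 174.6] [194 171  11   8  74] [ 497.2 -277.9   40. ]
scene blue [217.6 181.8] [212 178  12   9  83] [ 512.2 -184.2   40. ]
scene yellow [204.8 194.5] [199 190  13  10  94] [ 605.5 -199.    40. ]
scene orange [307.3 197.3] [300 194  15   7  70] [508.9 205.2  79. ]
[array([541.5, 182.9,  92. ]), array([511. , 176.9,  92. ]), array([501.9, 232. ,  92. ]), array([532.4, 237.3,  92. ])]
deck [array([644.9, 295.8,  60. ]), array([667.4, 157.6,  60. ]), array([561.7, 139.9,  60. ]), array([539.8, 276.6,  60. ])]
```

View pics/crop0.png

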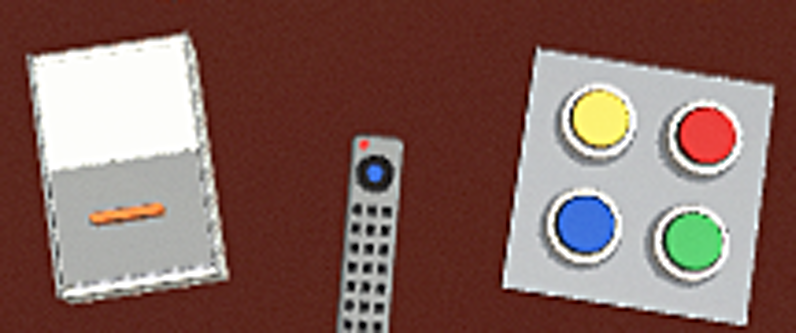

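The crop confirms it: the green cap is at crop (692,240), the lower-right button on the mat. By ray it lies at about (491,-278). The feeder's yaw is about 0.165, and the tab is at about (506,205).

Emit:
send_rows --moves '[[[0.0264,0.0304,0,0,0,-0.0208,-1],[0.0264,0.0304,0,0,0,-0.0208,-1],[0.0264,0.0304,0,0,0,-0.0208,-1],[0.0264,0.0304,0,0,0,-0.0208,-1],[0.0264,0.0304,0,0,0,-0.0208,-1],[0.0264,0.0304,0,0,0,-0.0208,-1],[0.0264,0.0304,0,0,0,-0.0208,-1],[0.0264,0.0304,0,0,0,-0.0208,-1],[0.0264,0.0304,0,0,0,-0.0208,-1],[0.0264,0.0304,0,0,0,-0.0208,-1]]]' --grip_force 20

```text
clock: 1.1
eef_pos: [492.4, -276.6, 248.1]
tcp_rot: [-3.141, 0.0, 0.164]
contact_force: [0.6, -0.6, -0.0]
opening: -0.002
grasp_force: 0.0
```

Emit:
send_rows --moves '[[[0,0,-0.04,0,0,0,-1],[0,0,-0.04,0,0,0,-1],[0,0,-0.04,0,0,0,-1],[0,0,-0.02,0,0,0,-1],[0,0,-0.01,0,0,0,-1],[0,0,0,0,0,0,-1]]]'

```text
clock: 1.7
eef_pos: [491.0, -277.7, 97.1]
tcp_rot: [-3.14, 0.002, 0.165]
contact_force: [-0.5, -0.6, 0.1]
opening: 0.002
grasp_force: 0.0
```

```bash
python3 - <<'E'
from h import *
s=sense(); print(s["clock"],s["eef_pos"],s["tcp_rot"],s["contact_force"],s["opening"])
f=grab_frame("wrist"); f2=grab_frame("top"); 
a=cv2.hconcat([cv2.resize(f["img"],(400,300)),cv2.resize(f2["img"][140:260,250:410],(400,300))])
cv2.imwrite("pics/w1.png",a[:,:,::-1])
E
```

```text
1.7 [ 490.98282953 -277.68274285   97.13055044] [-3.14007264e+00  1.84153909e-03  1.64826903e-01] [-0.48363481 -0.60291288  0.09961329] 0.0017824249202575042
```

View pics/w1.png

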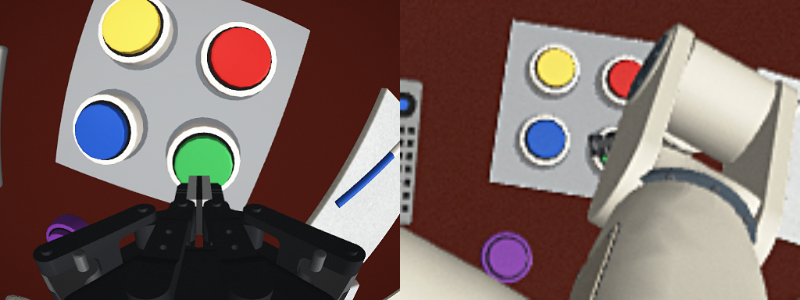

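The wrist view shows the closed tips over the near part of the green cap at (203,160). The scene-camera ray suggested x up to 7 mm farther, so I'll nudge 3 mm in x and then descend gently.

Emit:
send_rows --moves '[[[0.003,0,-0.015,0,0,0,-1],[0,0,-0.015,0,0,0,-1],[0,0,-0.006,0,0,0,-1],[0,0,-0.002,0,0,0,-1],[0,0,-0.002,0,0,0,-1],[0,0,-0.002,0,0,0,-1],[0,0,-0.001,0,0,0,-1],[0,0,0,0,0,0,-1]]]'

```text
clock: 2.6
eef_pos: [494.7, -278.1, 55.5]
tcp_rot: [3.141, -0.0, 0.165]
contact_force: [-1.0, 0.2, 1.1]
opening: 0.001
grasp_force: 0.8
```

Emit:
send_rows --moves '[[[0,0,-0.002,0,0,0,-1],[0,0,-0.001,0,0,0,-1],[0,0,0,0,0,0,-1]]]'

```text
clock: 2.9
eef_pos: [494.8, -278.2, 52.4]
tcp_rot: [3.141, -0.0, 0.165]
contact_force: [-0.4, -0.4, 2.6]
opening: 0.003
grasp_force: 1.4
```

Emit:
send_rows --moves '[[[0,0,-0.001,0,0,0,-1],[0,0,-0.001,0,0,0,-1],[0,0,0,0,0,0,-1]]]'

```text
clock: 3.2
eef_pos: [494.8, -278.2, 50.3]
tcp_rot: [3.141, -0.0, 0.165]
contact_force: [1.0, -0.3, 4.5]
opening: 0.001
grasp_force: 1.9
```

Emit:
send_rows --moves '[[[0,0,-0.0005,0,0,0,-1],[0,0,0,0,0,0,-1]]]'

```text
clock: 3.4
eef_pos: [494.8, -278.2, 50.0]
tcp_rot: [3.141, -0.0, 0.165]
contact_force: [0.1, 1.0, 5.7]
opening: 0.002
grasp_force: 2.9
```

The force rose past 4 N at the stop, so the cap is fully down. Releasing.

Emit:
send_rows --moves '[[[0,0,0.004,0,0,0,-1],[0,0,0.006,0,0,0,-1],[0,0,0.01,0,0,0,-1],[0,0,0,0,0,0,-1],[0,0,0.03,0,0,0,-1],[0,0,0.04,0,0,0,-1],[0,0,0.04,0,0,0,-1]]]'

```text
clock: 4.1
eef_pos: [494.0, -277.7, 180.6]
tcp_rot: [-3.141, 0.001, 0.165]
contact_force: [1.3, -0.5, -0.4]
opening: 0.001
grasp_force: 0.0
```

Emit:
send_rows --moves '[[[-0.0038,0.0475,0,0,0,0,-1],[-0.0038,0.0475,0,0,0,0,-1],[-0.0038,0.0475,0,0,0,0,-1],[-0.0038,0.0475,0,0,0,0,-1],[-0.0038,0.0475,0,0,0,0,-1],[-0.0038,0.0475,0,0,0,0,-1],[-0.0038,0.0475,0,0,0,0,-1],[-0.0038,0.0475,0,0,0,0,-1],[-0.0038,0.0475,0,0,0,0,-1],[-0.0038,0.0475,0,0,0,0,-1]]]'

```text
clock: 5.1
eef_pos: [456.0, 198.8, 180.0]
tcp_rot: [-3.142, -0.0, 0.165]
contact_force: [1.2, 0.0, -0.3]
opening: -0.001
grasp_force: 0.0
```

Emit:
send_rows --moves '[[[0,0,0,0,0,0,-1],[0,0,0,0,0,0,-1]]]'

```text
clock: 5.3
eef_pos: [456.1, 197.7, 179.6]
tcp_rot: [3.141, 0.0, 0.168]
contact_force: [0.1, -1.0, 0.7]
opening: 0.001
grasp_force: 0.0
```

```bash
python3 - <<'E'
from h import *
s=sense(); print(s["clock"],s["eef_pos"],s["tcp_rot"],s["contact_force"],s["opening"])
f=grab_frame("wrist"); f2=grab_frame("top"); 
a=cv2.hconcat([cv2.resize(f["img"],(400,300)),cv2.resize(f2["img"][120:240,200:360],(400,300))])
cv2.imwrite("pics/w2.png",a[:,:,::-1])
E
```

```text
5.3 [456.07141905 197.74880714 179.63204274] [3.14124703e+00 4.71763290e-04 1.67745251e-01] [ 0.13956954 -0.98487291  0.70681629] 0.0014541173394554616
```

View pics/w2.png

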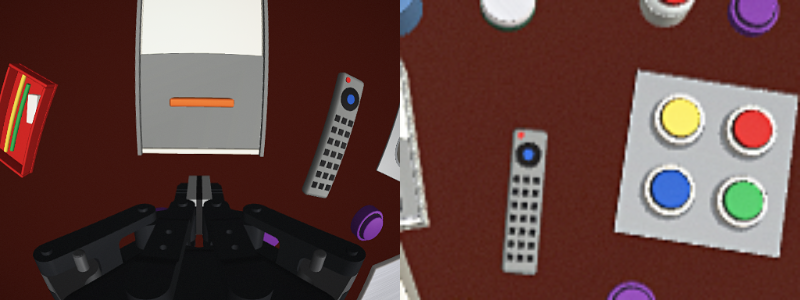

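The buttons are undisturbed and the green cap is up. The fingers are centred behind the orange tab at (201,102) and squared to it. I'll descend and push next.

Emit:
send_rows --moves '[[[0,0,-0.03,0,0,0,-1],[0,0,-0.03,0,0,0,-1],[0,0,-0.02,0,0,0,-1],[0,0,-0.008,0,0,0,-1],[0,0,0,0,0,0,-1]]]'

```text
clock: 5.9
eef_pos: [456.2, 195.5, 91.1]
tcp_rot: [3.141, 0.002, 0.163]
contact_force: [-0.6, -0.6, 0.6]
opening: 0.002
grasp_force: 0.0
```

Emit:
send_rows --moves '[[[0.0099,0.0016,0,0,0,0,-1],[0.0099,0.0016,0,0,0,0,-1],[0.0099,0.0016,0,0,0,0,-1],[0.0099,0.0016,0,0,0,0,-1],[0.0099,0.0016,0,0,0,0,-1],[0,0,0,0,0,0,-1]]]'

```text
clock: 6.5
eef_pos: [507.8, 205.3, 92.0]
tcp_rot: [-3.141, -0.001, 0.165]
contact_force: [0.6, -0.1, 0.6]
opening: 0.001
grasp_force: 0.0
```

Emit:
send_rows --moves '[[[0.0099,0.0016,0,0,0,0,-1],[0.0099,0.0016,0,0,0,0,-1],[0.0099,0.0016,0,0,0,0,-1],[0.0099,0.0016,0,0,0,0,-1],[0.0099,0.0016,0,0,0,0,-1]]]'

```text
clock: 7.0
eef_pos: [556.4, 213.0, 91.6]
tcp_rot: [3.141, 0.0, 0.165]
contact_force: [-1.1, -1.2, -1.3]
opening: -0.001
grasp_force: 0.9
```

Emit:
send_rows --moves '[[[0.0049,0.0008,0,0,0,0,-1],[0.0025,0.0004,0,0,0,0,-1],[0,0,0,0,0,0,-1]]]'

```text
clock: 7.3
eef_pos: [563.7, 214.3, 91.9]
tcp_rot: [-3.141, -0.001, 0.165]
contact_force: [0.4, 1.0, 0.2]
opening: -0.002
grasp_force: 0.0
```

```bash
python3 - <<'E'
from h import *
s=sense(); print(s["clock"],s["eef_pos"],s["contact_force"])
f=grab_frame("wrist"); f2=grab_frame("scene"); 
a=cv2.hconcat([cv2.resize(f["img"],(400,300)),cv2.resize(f2["img"][150:270,230:390],(400,300))])
cv2.imwrite("pics/w3.png",a[:,:,::-1])
E
```

```text
7.3 [563.67659514 214.34733044  91.92776009] [0.44512033 0.98464326 0.2394714 ]
```

View pics/w3.png

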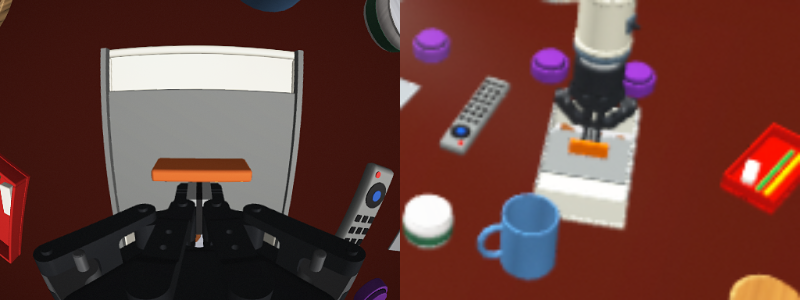

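The lid is sliding, and some white deck still shows ahead of it. I'll keep pushing in small steps to the stop.

Emit:
send_rows --moves '[[[0.0049,0.0008,0,0,0,0,-1],[0.003,0.0005,0,0,0,0,-1],[0.001,0.0002,0,0,0,0,-1]]]'

```text
clock: 7.7
eef_pos: [572.2, 215.7, 91.8]
tcp_rot: [3.142, -0.0, 0.165]
contact_force: [-1.9, -0.3, 1.2]
opening: -0.001
grasp_force: 0.8
```

Emit:
send_rows --moves '[[[0.001,0.0002,0,0,0,0,-1],[0.001,0.0002,0,0,0,0,-1]]]'

```text
clock: 7.9
eef_pos: [574.0, 216.0, 91.8]
tcp_rot: [3.142, 0.0, 0.165]
contact_force: [-1.3, -0.9, 0.5]
opening: 0.001
grasp_force: 0.8
```

Emit:
send_rows --moves '[[[0.001,0.0002,0,0,0,0,-1],[0.001,0.0002,0,0,0,0,-1]]]'

```text
clock: 8.1
eef_pos: [574.3, 216.0, 91.6]
tcp_rot: [3.141, 0.004, 0.165]
contact_force: [-10.7, -1.5, 7.6]
opening: -0.003
grasp_force: 5.2
```

Emit:
send_rows --moves '[[[0.001,0.0002,0,0,0,0,-1],[0.001,0.0002,0,0,0,0,-1]]]'

```text
clock: 8.3
eef_pos: [574.4, 216.0, 91.3]
tcp_rot: [3.141, 0.008, 0.165]
contact_force: [-17.2, -3.8, 13.3]
opening: -0.003
grasp_force: 8.7
```

Emit:
send_rows --moves '[[[0.001,0.0002,0,0,0,0,-1]]]'

```text
clock: 8.4
eef_pos: [574.5, 216.0, 91.3]
tcp_rot: [3.141, 0.01, 0.165]
contact_force: [-21.4, -3.6, 16.9]
opening: 0.001
grasp_force: 10.7
```

The lid has hit its stop: the force jumped to about 21 N with no further travel. Drawing back and then up.

Emit:
send_rows --moves '[[[-0.006,-0.001,0,0,0,0,-1],[-0.0099,-0.0016,0,0,0,0,-1],[-0.0099,-0.0016,0,0,0,0,-1],[0,0,0.02,0,0,0,-1],[0,0,0.04,0,0,0,-1],[0,0,0.04,0,0,0,-1],[-0.03,0,0.03,0,0,0,-1],[-0.04,0,0.02,0,0,0,-1],[-0.04,0,0,0,0,0,-1],[-0.04,0,0,0,0,0,-1]]]'

```text
clock: 9.4
eef_pos: [401.7, 212.7, 242.4]
tcp_rot: [-3.141, -0.002, 0.164]
contact_force: [0.4, -0.3, 0.7]
opening: -0.001
grasp_force: 0.0
```

Emit:
send_rows --moves '[[[0,0,0,0,0,0,-1],[0,0,0,0,0,0,-1],[0,0,0,0,0,0,-1]]]'

```text
clock: 9.7
eef_pos: [404.0, 213.1, 242.1]
tcp_rot: [-3.141, -0.002, 0.165]
contact_force: [0.6, 0.1, 0.0]
opening: 0.001
grasp_force: 0.0
```

```bash
python3 - <<'E'
from h import *
s=sense(); print(s["clock"],s["eef_pos"],s["contact_force"])
f=grab_frame("wrist"); f2=grab_frame("scene"); 
a=cv2.hconcat([cv2.resize(f["img"],(400,300)),cv2.resize(f2["img"][130:280,150:350],(400,300))])
cv2.imwrite("pics/w4.png",a[:,:,::-1])
E
```

```text
9.7 [403.95495147 213.10640002 242.08127523] [0.59678575 0.09944952 0.04265694]
```

View pics/w4.png

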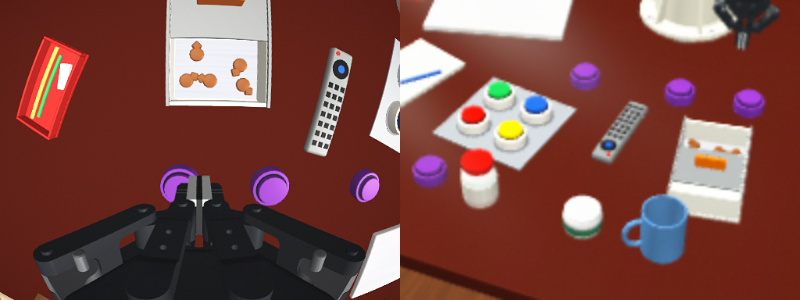

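The lid is open at its stop with the bowl exposed. All the caps are up, nothing else has moved, and the arm is clear.

```bash
python3 -c "
from rig import sign_off
print(sign_off())"
```

```text
the job is handed in; nothing more can be done
None
```

I pressed the green button fully down and it sprang back; I then pushed the lid open to its stop, drew the arm clear, and handed the job in (no verdict came back).

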